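# Hold the hidden mount bolt while the nut runner turns its nut

## Robot

A 7-joint arm with a two-finger parallel gripper is mounted at the origin on the work surface. World frame = base frame: x ahead of the robot, y to its left, z up, the work surface at z = 0. Lengths are in m, angles in rad, forces in N, time in s.
With the tool pointing down it reaches from about 0.425 to 0.825 m from the base axis. Payload 3.6 kg.
Tool frame: the origin (TCP) lies midway between the tips of the shut fingers; the grasp point (between the pads) lies 19 mm behind it; z points along the fingers, y is the direction in which the jaws open and shut (so a half turn about z gives the same grasp; the last joint's range is limited). The gripper opens to 93 mm and grips with 3 to 60 N. Pads are 15 mm wide; open, the fingers measure 128 mm over their backs; the gripper's body (75 mm by 188 mm) begins 65 mm behind the grasp point.
Start: joints at [1.3, 0.615, -0.013, 1.423, 0.008, 1.103, -0.04], TCP at [0.157, -0.631, 0.219] pointing down, gripper open.
Joint ranges: [-3.12, 3.12], [-0.3, 2.06], [-1.34, 1.32], [0.26, 2.42], [-1.36, 4.5], [0.01, 1.98], [-2.84, 2.84]. Speed limits (rad/s): [2.79, 2.79, 3.14, 3.14, 3.14, 3.14, 3.14].

## Interface

Orientations are given as a rotation vector (axis times angle).
In Python, from station import env gives the robot as it stands.
- The arm moves only by the tool servo_tool, never from a script. Its argument "rows" is a list of rows, each a list of 6 numbers: the shift along the tool's x, y, z in cm, then the turn, a rotation vector about the tool's x, y, z in rad. A call has 1 to 10 rows; each row shifts and turns the pose as measured when the row begins, along the tool's axes as they then stand; what a row does not reach is not made up. A row lasts 1/12 s, in which the tool goes at most 41.7 mm and 7.16 degrees, less where a joint would pass 70% of its speed; a pose out of reach is approached as far as the arm can. A call is refused whole if a number of a shift passes 4.17 or a number of a turn 0.125, either way. A call with a gripper value outside its range is refused whole. "fingers" is the opening, from 0 (shut) to 1 (fully open), set as the call begins (left out, the last holds). The fingers move at their own pace and stop on an object; "grip_force" is the grip in N (left out, the last holds). Time passes only in rows, so rows that do not move let the fingers close. It gives the time, the measured TCP pose, the force and the opening at its end, in the units of the state.
- env.sense(): the state, without advancing time (a new reading comes with each control period).
- env.camera(name): name is "scene" or "side" or "wrist"; returns a dict with "frame" (384x512x3 uint8, red, green, blue), "mtx" (3x3 intrinsics, pixels), "R" (3x3) and "t" (3): a world point X has camera coordinates R X + t. Camera axes: x right, y down, z forward; pixel columns grow to the right and rows downward; lengths in m; the calibration is good to about 2 mm. A picture is of the moment at which its call begins. There is no depth.
- env.finish_job(): hands the job in, once; it reports no verdict.
Trained networks look in the newest picture that a camera, given by its name, has taken for a name from the list of things; names that differ only in an ending like _2 or _b are one class to them, and where a whole thing is asked for, a point or a joint stands for the part that bears it (a point fixed in the world has none). Each returns a list of dicts, best first, with "conf" (0 to 1); they miss things now and then, are a little off and sometimes report something else, mostly with a low value. They report only what shows in the picture. A call takes as long as a camera call. They do not tell look-alikes from the thing itself.
- env.cut_out(name, camera): "region" (384x512 bool, what is visible of it) and "extent" ([left, top, right, bottom] in pixels, round what is visible of it).
The state is a dict: "t": time; "qpos": joint angles; "joint_velocities": joint speeds; "joint_torque": joint torques, N m; "tool_pos": TCP position; "ee_rot": TCP orientation; "wrist_force": force on the tool from outside, world axes, zero at the start; "wrist_torque": the same for the moment, N m; "gripper_width": opening from 0.0 (shut) to 1.0 (fully open).
Only numpy, scipy, OpenCV 4.12 (cv2) and the standard library are available. Lean on these libraries where they do the work, as an engineer would, in place of code of your own. Each camera call takes 0.05 s, during which the arm holds its last target.

## Task

Slide the copper-wound coil straight up off its post on the engine mount and set it down gently, flat on one end, in the blue tray, clear of the tray's rim. Then reach down into the narrow gap behind the bracket, pinch the slowly turning brass bolt head between the two fingers from either side, and hold it still against the nut runner; finish while still holding it. Leave the other things on the bench where they are.

Things in the scene. Friction and masses are not known exactly. Their poses are not given: they have to be found in the camera images.
- bolt_head (a point): Centre of the brass hexagonal bolt head, 85 mm above the bench, in the gap behind the bracket. 24 mm across flats, 28 across corners, 18 long in x (x -9 to +9), with a 30 mm round flange 11 thick on its -x side. The frame is the mount's and does not turn with the bolt: x along the bolt, y along the gap, z up. Grasp it from straight above, fingers closing along y.
- mount: Engine mount, fixed, at a new place and yaw each time; origin on the bench under the bolt head. x level along the bolt, away from the nut runner. Base x -190 to 150, y +-70, 18 mm high. Aluminium boss x 20 to 64, y +-25, top 101 above the bench; blue crankcase behind it x 66 to 143, y +-62, top 68 (black cap to 94).
- bracket (a point): Middle of the top edge of the dark steel bracket plate, 108 mm above the bench, mount's axes. Plate 8 thick, y +-42. The gap between the plate and the boss (mount x -20 to +20) is 40 mm wide, open above and at both y ends, floor 18 mm above the bench; the coil overhangs it at the start.
- runner (a point): Centre of the orange nut runner, a 48 mm cylinder along x, 104 long, on the bolt's axis, robot side of the bracket; its top is 109 mm above the bench. A 34 mm socket and the turning nut lie between it and the bracket.
- bolt (a joint): Angle of the bolt about its axis (rad). The nut runner drags it round steadily at about 0.1 rad/s with about 0.15 N m until it is held. At any angle it can be pinched and held by friction with a grip of 30 N or more. 0 = two flats face +y and -y; repeats every 1.047 rad.
- post_tip (a point): Top centre of the fixed upright steel post on the boss (12 mm diameter, 30 high), 131 mm above the bench, 27 mm from the bolt head along the mount's +x. Mount's axes. It stays below the gripper's body when the head is held from above.
- coil_center (a point): Centre of the coil: copper winding between black flanges, 64 mm outside diameter, 38 high, 16 bore, about 200 g, z its axis. It starts on the boss round the post, underside 101 mm above the bench; it must rise 32 to clear the post. With fingers closing along the mount's y the tips pass beside the boss. Grip its upper half to keep the tips off the tray floor.
- coil: The same coil; origin at the centre of its underside.
- tray_floor (a point): Centre of the inner floor of the blue tray, fixed, 5 mm above the bench. The tray is 190 x 190 mm outside, walls 4 mm, rim 22 mm above the bench; axes along its sides. It stands left or right of the mount.
- tray: The same blue tray; origin at the centre of its underside.
- spanner: Bystander: steel open-ended spanner lying on the left.
- driver: Bystander: screwdriver lying on the right.
- pulley: Bystander: dark steel toothed timing pulley, 88 across, 26 high, lying flat beyond the tray or pan.
- jar: Bystander: glass jar with a steel cap, 64 across, 80 high.
- oil: Bystander: yellow oil bottle with a red cap, 68 across, 190 high, far left.
- carton: Bystander: closed cardboard carton 110 x 90 x 70 high, far right.
- mallet: Bystander: hammer lying far left.
There are look-alikes about, which are no part of the job. Leave any green or pink look-alike of the coil alone.

How it is judged:
By the outcome, as a careful person would: the job done as asked, in the order asked, and still so for the second after the job is handed in, while the arm keeps its last pose, push and grip.
It also fails if it takes over 54 s, if anything falls off the work surface, if the arm or the gripper's body presses on something with over 40 N, if the wrist force passes 120 N, or if a joint passes its speed limit or range.

## Working session

There is one attempt and no reset: what is moved stays moved. The work goes in short steps, Python scripts to look and compute and a tool call to move; the robot and the scene stay as the last step left them, time stands still between calls to the robot, and variables do not carry over. Pictures are saved under pics/ and viewed, and the job is handed in when it is done.

Besides the shell and the picture viewer there is one more tool, called as name(argument=value, ...) on one line, values as JSON. servo_tool: Moves the arm, as the interface text tells. Its arguments: {"type":"object","properties":{"rows":{"type":"array","items":{"type":"array","items":{"type":"number"}}},"fingers":{"type":"number"},"grip_force":{"type":"number"}},"required":["rows"]}

```bash
ls; mkdir -p pics; python3 - <<'E'
from station import env
import cv2,numpy as np
s=env.sense();print({k:np.round(v,3) for k,v in s.items()})
for c in("scene","side","wrist"):
    d=env.camera(c);cv2.imwrite(f"pics/{c}0.png",d["frame"][:,:,::-1])
    np.savez(f"{c}0.npz",**d);print(c,d["mtx"].round(1).tolist(),(-d["R"].T@d["t"]).round(3))
    for n in("coil","bolt_head","bracket","runner","tray","post_tip","coil_center","tray_floor"):
        r=env.cut_out(n,c)
        print(n,[(round(x["conf"],2),list(map(int,x["extent"]))) for x in r][:4])
E
```

```text
pics
{'t': np.float64(0.0), 'qpos': array([ 1.3  ,  0.616, -0.013,  1.425,  0.008,  1.103, -0.04 ]), 'joint_velocities': array([ 0.   , -0.001,  0.001, -0.002, -0.002, -0.   ,  0.001]), 'joint_torque': array([-0.0000e+00, -4.5894e+01,  2.0900e-01, -1.6575e+01, -6.1000e-02,
        2.0000e-02,  0.0000e+00]), 'tool_pos': array([ 0.157, -0.63 ,  0.217]), 'ee_rot': array([-3.116e+00, -3.820e-01,  1.000e-03]), 'wrist_force': array([0.653, 0.876, 0.013]), 'wrist_torque': array([ 0.003, -0.009, -0.006]), 'gripper_width': np.float64(1.002)}
scene [[417.2, 0.0, 248.8], [0.0, 417.2, 187.5], [0.0, 0.0, 1.0]] [ 1.198 -0.838  1.124]
coil [(0.9, [223, 231, 237, 250]), (0.58, [276, 170, 294, 188]), (0.54, [246, 168, 264, 188]), (0.54, [272, 235, 290, 261])]
bolt_head [(0.95, [196, 158, 293, 224])]
bracket [(0.9, [195, 160, 291, 226]), (0.62, [129, 214, 209, 277])]
runner [(0.72, [193, 160, 292, 228])]
tray [(0.85, [128, 213, 209, 277])]
post_tip [(0.64, [194, 155, 292, 227])]
coil_center [(0.78, [272, 241, 290, 259]), (0.65, [127, 212, 208, 277]), (0.59, [276, 169, 294, 187]), (0.56, [248, 168, 262, 191])]
tray_floor [(0.74, [127, 213, 208, 279])]
side [[494.6, 0.0, 255.6], [0.0, 494.6, 192.0], [0.0, 0.0, 1.0]] [0.519 1.236 1.314]
coil [(0.78, [240, 181, 258, 201]), (0.72, [227, 235, 246, 255]), (0.7, [189, 177, 208, 194]), (0.48, [227, 161, 244, 181])]
bolt_head [(0.86, [215, 186, 312, 231])]
bracket [(0.85, [218, 185, 312, 235])]
runner [(0.64, [214, 185, 311, 232])]
tray [(0.72, [252, 135, 302, 172]), (0.41, [237, 181, 259, 197])]
post_tip [(0.79, [213, 185, 313, 232])]
coil_center [(0.78, [227, 234, 248, 253]), (0.65, [186, 174, 206, 193]), (0.61, [230, 165, 246, 182]), (0.52, [239, 181, 259, 197])]
tray_floor [(0.93, [252, 136, 305, 169])]
wrist [[291.1, 0.0, 251.7], [0.0, 291.1, 184.9], [0.0, 0.0, 1.0]] [ 0.225 -0.616  0.386]
coil []
bolt_head []
bracket []
runner []
tray []
post_tip []
coil_center []
tray_floor []
```

```bash
python3 - <<'E'
import cv2
a=cv2.imread("pics/scene0.png");cv2.imwrite("pics/a.png",cv2.resize(a[130:300,90:330],(800,567),interpolation=2))
a=cv2.imread("pics/side0.png");cv2.imwrite("pics/b.png",cv2.resize(a[120:280,160:360],(750,600),interpolation=2))
E
```

```text
(no output)
```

View pics/scene0.png

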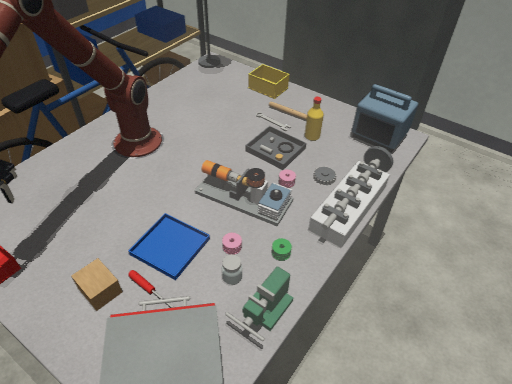

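View pics/side0.png

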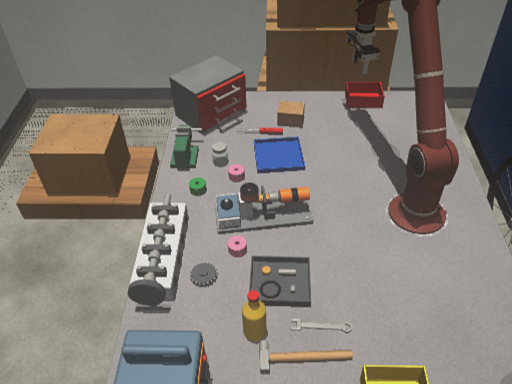

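View pics/wrist0.png

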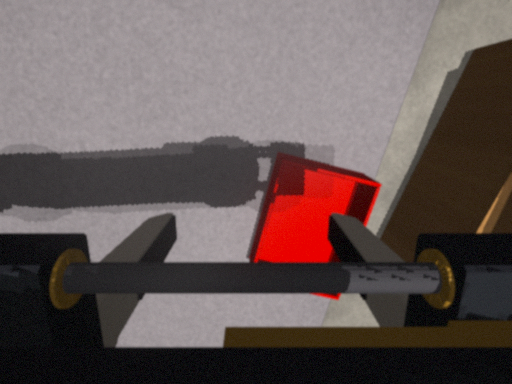

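```bash
sleep 1
```

```text
(no output)
```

View crops.

View pics/a.png

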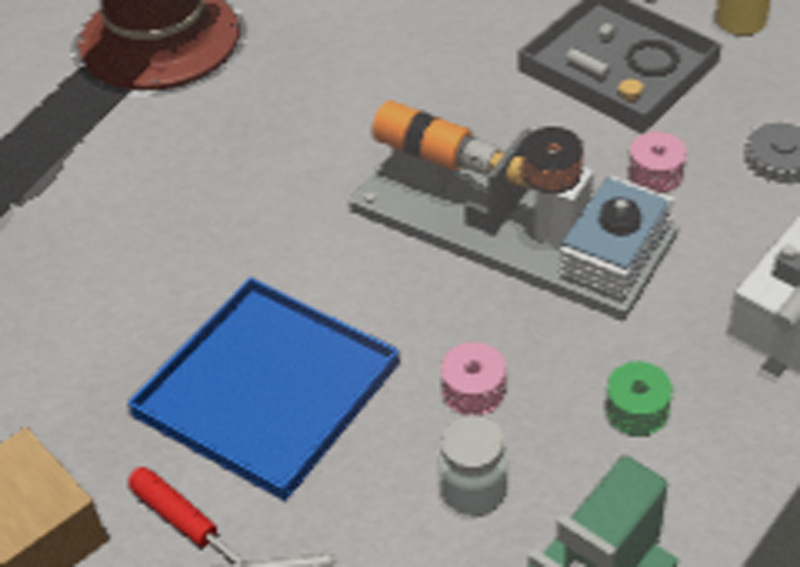

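View pics/b.png

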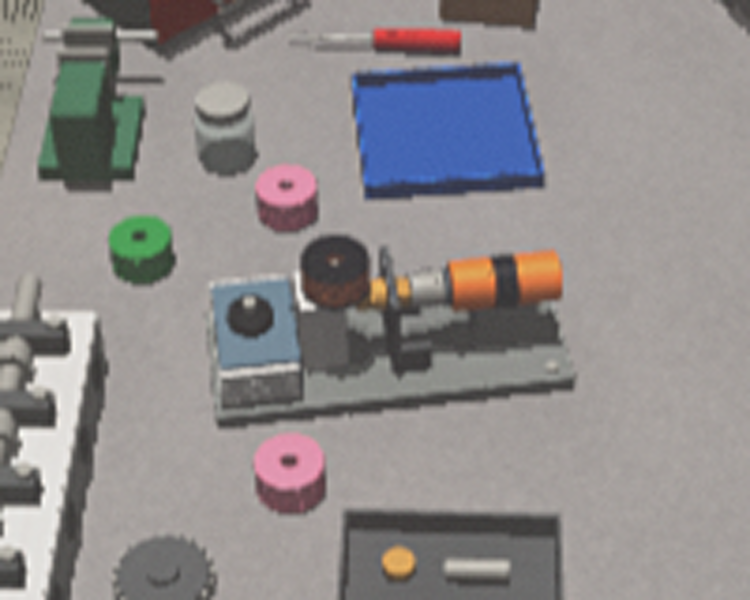

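```bash
cat > h.py <<'E'
import numpy as np
def load(c,i=0): return np.load(f"{c}{i}.npz")
def ray(d,uv):
    o=-d["R"].T@d["t"]; v=d["R"].T@np.linalg.inv(d["mtx"])@np.array([*uv,1.]); return o,v/np.linalg.norm(v)
def onz(d,uv,z):
    o,v=ray(d,uv); return o+v*(z-o[2])/v[2]
def proj(d,X):
    p=d["mtx"]@(d["R"]@np.asarray(X,float).T+d["t"][:,None]); return (p[:2]/p[2]).T
E
python3 - <<'E'
from h import *
S,B=load("scene"),load("side")
fs=lambda p:(p[0]/3.333+90,p[1]/3.333+130)
fb=lambda p:(p[0]/3.75+160,p[1]/3.75+120)
print("coil",onz(S,fs((552,146)),.139),onz(B,fb((335,258)),.139))
for n,p in dict(l=(350,202),f=(622,312),r=(677,228)).items(): print("S",n,onz(S,fs(p),.018))
for n,p in dict(l=(573,375),f=(218,418)).items(): print("B",n,onz(B,fb(p),.018))
for p in [(252,281),(398,352),(286,493),(131,405)]: print("tS",onz(S,fs(p),.022))
for p in [(353,72),(520,64),(543,178),(365,188)]: print("tB",onz(B,fb(p),.022))
print("runner far end top S",onz(S,fs((390,108)),.1),"B",onz(B,fb((558,262)),.1))
for n,ps in dict(pink1=((287,175),(236,169)),pink2=((232,239),(237,240)),green=((281,245),(197,183))).items(): print(n,onz(S,ps[0],.038),onz(B,ps[1],.038))
E
```

```text
coil [0.60407039 0.01859232 0.139     ] [0.59812544 0.02372194 0.139     ]
S l [ 0.40529259 -0.08465016  0.018     ]
S f [ 0.73476681 -0.03451077  0.018     ]
S r [0.71643732 0.10061824 0.018     ]
B l [0.37647261 0.05557374 0.018     ]
B f [0.70679071 0.11215152 0.018     ]
tS [ 0.40357334 -0.23550954  0.022     ]
tS [ 0.58630394 -0.21540323  0.022     ]
tS [ 0.61021319 -0.40169086  0.022     ]
tS [ 0.42252201 -0.41950262  0.022     ]
tB [ 0.59686681 -0.39573925  0.022     ]
tB [ 0.41032022 -0.41033691  0.022     ]
tB [ 0.3929511  -0.21855038  0.022     ]
tB [ 0.57859423 -0.20209388  0.022     ]
runner far end top S [ 0.40265932 -0.00578802  0.1       ] B [ 0.39166166 -0.01245143  0.1       ]
pink1 [0.64163876 0.17268336 0.038     ] [ 0.66067834 -0.19046734  0.038     ]
pink2 [ 0.66307458 -0.19083864  0.038     ] [0.63731395 0.16669821 0.038     ]
green [ 0.80435699 -0.11492743  0.038     ] [ 0.80346191 -0.11075307  0.038     ]
```

```bash
cat > go.py <<'E'
import sys,numpy as np
from scipy.spatial.transform import Rotation as Ro
from station import env
# usage go.py x y z yaw  (tool x at world yaw)
s=env.sense();p=s["tool_pos"];R=Ro.from_rotvec(s["ee_rot"])
print("t",round(float(s["t"]),2),"p",np.round(p,4),"q",np.round(s["qpos"],2),"F",np.round(s["wrist_force"],1),"w",round(float(s["gripper_width"]),3))
M=R.as_matrix();print("toolx yaw",round(np.arctan2(M[1,0],M[0,0]),4),"tool z",M[:,2].round(3))
if len(sys.argv)>4:
    x,y,z,a=map(float,sys.argv[1:5])
    T=Ro.from_matrix(np.array([[np.cos(a),np.sin(a),0],[np.sin(a),-np.cos(a),0],[0,0,-1]]))
    d=M.T@(np.array([x,y,z])-p)*100; r=(R.inv()*T).as_rotvec()
    print("shift cm",d.round(2),"norm",np.linalg.norm(d).round(2),"turn",r.round(3))
E
python3 go.py 0.55 0.0 0.32 0.16
```

```text
t 1.35 p [ 0.1569 -0.6307  0.2187] q [ 1.3   0.61 -0.01  1.42  0.01  1.1  -0.04] F [ 0.1 -0.3  0.5] w 0.999
toolx yaw 0.2439 tool z [ 0.  0. -1.]
shift cm [ 53.37 -51.72 -10.13] norm 75.01 turn [-0.    -0.     0.084]
```

servo_tool(rows=[[2.6,-2.5,-1,0,0,0],[2.6,-2.5,-1,0,0,0],[2.6,-2.5,-1,0,0,0],[2.6,-2.5,-1,0,0,0],[2.6,-2.5,-1,0,0,0],[2.6,-2.5,-1,0,0,0],[2.6,-2.5,-1,0,0,0],[2.6,-2.5,-1,0,0,0],[2.6,-2.5,-1,0,0,0],[2.6,-2.5,-1,0,0,0]], fingers=1)

```text
t: 2.18
tool_pos: [0.3498, -0.3208, 0.3177]
ee_rot: [3.121, 0.35, -0.011]
wrist_force: [0.9, -0.5, 0.4]
gripper_width: 1.0
```

```bash
python3 go.py 0.55 0.0 0.32 0.16
```

```text
t 2.18 p [ 0.3498 -0.3208  0.3177] q [ 0.76  0.25 -0.09  1.74  0.03  1.15 -0.69] F [ 0.9 -0.5  0.4] w 1.0
toolx yaw 0.223 tool z [-0.007 -0.001 -1.   ]
shift cm [ 26.62 -26.86  -0.41] norm 37.82 turn [0.    0.007 0.063]
```

servo_tool(rows=[[2.7,-2.7,0,0,0,0.01],[2.7,-2.7,0,0,0,0.01],[2.7,-2.7,0,0,0,0.01],[2.7,-2.7,0,0,0,0.01],[2.7,-2.7,0,0,0,0.01],[2.7,-2.7,0,0,0,0.01],[2.7,-2.7,0,0,0,0],[2.7,-2.7,0,0,0,0],[2.7,-2.7,0,0,0,0],[2.0,-2.0,0,0,0,0]])

```text
t: 3.02
tool_pos: [0.5702, 0.0028, 0.323]
ee_rot: [3.123, 0.25, 0.011]
wrist_force: [-0.5, 1.0, -0.3]
gripper_width: 0.999
```

```bash
python3 - <<'E'
from station import env
import cv2,numpy as np
d=env.camera("wrist");np.savez("wrist1.npz",**d);cv2.imwrite("pics/w1.png",cv2.resize(d["frame"][:,:,::-1],(800,600)))
E
python3 go.py 0.55 0.0 0.32 0.16
```

```text
t 3.07 p [0.5725 0.0096 0.3225] q [ 0.11  0.42 -0.26  1.49  0.11  1.24 -1.56] F [2.3 4.7 1.4] w 1.003
toolx yaw 0.1682 tool z [ 0.01  -0.002 -1.   ]
shift cm [-2.38  0.57  0.23] norm 2.46 turn [ 0.004 -0.009  0.008]
```

View pics/w1.png

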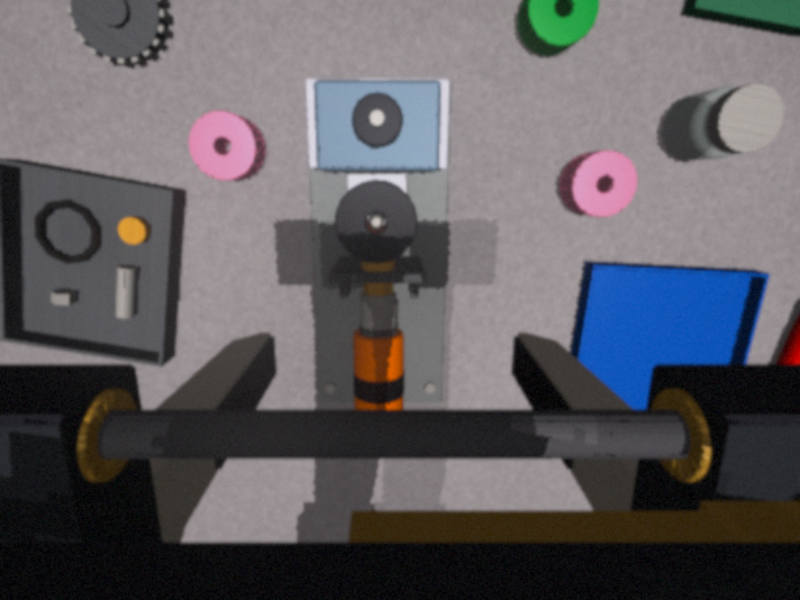

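```bash
python3 - <<'E'
from h import *
from station import env
d=load("wrist",1); f=lambda u,v:(u/800*512,v/600*384)
print("post",onz(d,f(376,222),.131),"coil",onz(d,f(375.5,219),.139))
for n,p,z in [("runner mid",(378.5,335),.109),("cap",(377,117),.094),("caseFL",(316,171),.068),("caseFR",(440,171),.068),("caseRL",(316,82),.068),("caseRR",(441,82),.068),("holeL",(330,389),.018),("holeR",(429,389),.018),("brkL",(330,262),.108),("brkR",(424,262),.108)]: print(n,onz(d,f(*p),z).round(4))
tr=[(592,262,.022),(767,272,.022)]
for u,v,z in tr: print("tray",onz(d,f(u,v),z))
E
```

```text
post [0.59986093 0.01773016 0.131     ] coil [0.60292122 0.01836317 0.139     ]
runner mid [0.4991 0.0007 0.109 ]
cap [0.6808 0.0303 0.094 ]
caseFL [0.6296 0.0785 0.068 ]
caseFR [ 0.6474 -0.0315  0.068 ]
caseRL [0.703  0.0873 0.068 ]
caseRR [ 0.7204 -0.0187  0.068 ]
holeL [0.3931 0.0421 0.018 ]
holeR [ 0.4106 -0.0689  0.018 ]
brkL [0.5576 0.0516 0.108 ]
brkR [ 0.5703 -0.0277  0.108 ]
tray [ 0.58291986 -0.21161416  0.022     ]
tray [ 0.60196541 -0.39878191  0.022     ]
```

```bash
python3 go.py 0.601 0.0185 0.17 0.16
```

```text
t 3.07 p [0.5725 0.0096 0.3225] q [ 0.11  0.42 -0.26  1.49  0.11  1.24 -1.56] F [2.3 4.7 1.4] w 1.003
toolx yaw 0.1682 tool z [ 0.01  -0.002 -1.   ]
shift cm [ 2.82 -0.46 15.27] norm 15.54 turn [ 0.004 -0.009  0.008]
```

servo_tool(rows=[[1.4,-0.2,2.5,0.002,-0.004,0.004],[1.4,-0.2,3.0,0,-0.004,0.004],[0,0,3.0,0,0,0],[0,0,3.0,0,0,0],[0,0,2.0,0,0,0],[0,0,0.8,0,0,0],[0,0,0,0,0,0]])

```text
t: 3.65
tool_pos: [0.6056, 0.0242, 0.1763]
ee_rot: [-3.13, -0.265, -0.016]
wrist_force: [-0.1, 0.3, 0.0]
gripper_width: 1.001
```

```bash
python3 - <<'E'
from station import env
import cv2,numpy as np
for c in("wrist","side","scene"):
    d=env.camera(c);np.savez(f"{c}2.npz",**d);a=d["frame"][:,:,::-1]
    if c=="side":a=a[140:260,180:340]
    if c=="scene":a=a[130:250,180:340]
    cv2.imwrite(f"pics/{c}2.png",cv2.resize(a,(800,600),interpolation=2))
E
python3 go.py 0.601 0.0185 0.109 0.16
```

```text
t 3.8 p [0.6078 0.0244 0.1797] q [ 0.07  0.59 -0.24  1.61  0.16  0.94 -1.62] F [-0.1 -0.3  0.6] w 1.0
toolx yaw 0.1687 tool z [ 0.017  0.002 -1.   ]
shift cm [-0.89  0.46  7.06] norm 7.13 turn [ 0.001 -0.017  0.009]
```

View pics/wrist2.png

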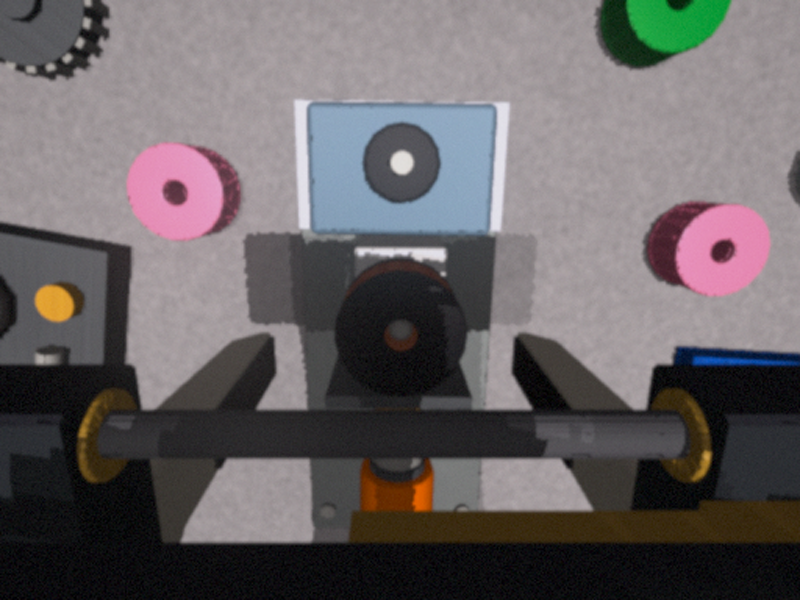

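View pics/side2.png

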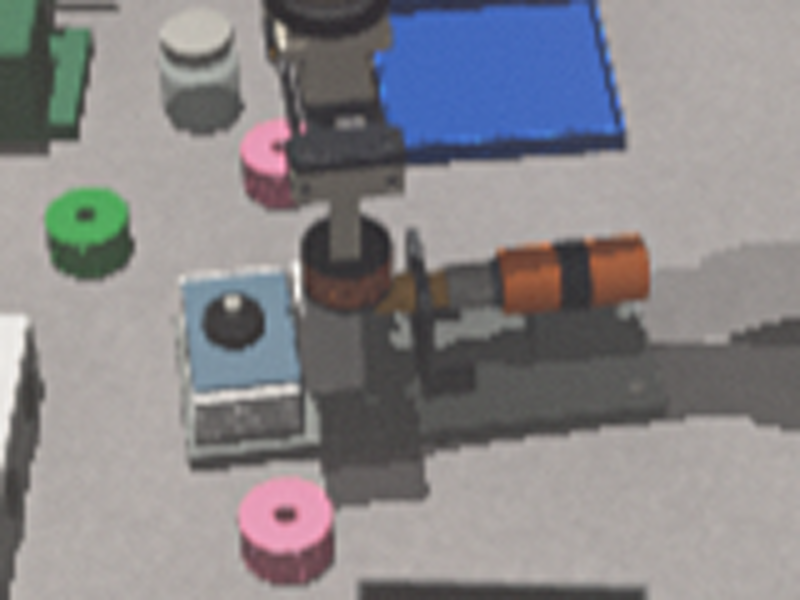

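View pics/scene2.png

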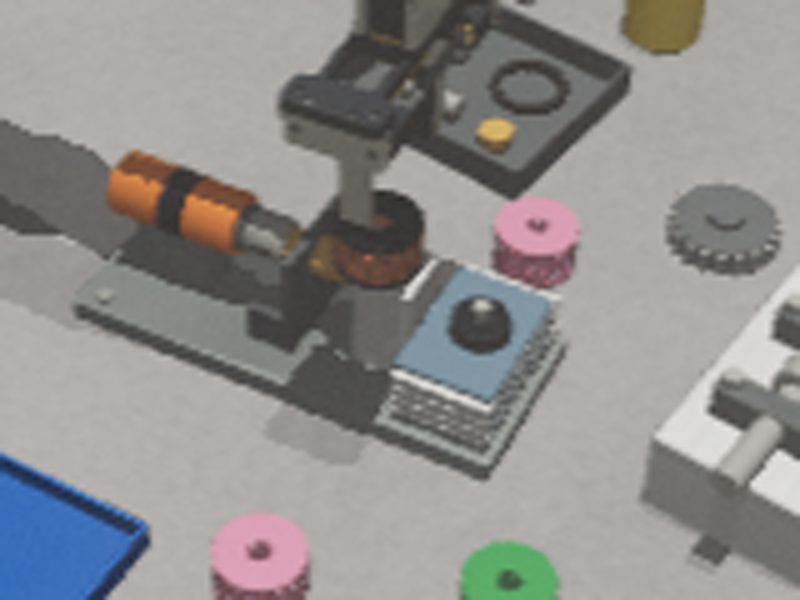

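```bash
python3 - <<'E'
from h import *
d=load("wrist",2); f=lambda u,v:(u/800*512,v/600*384)
print("post",onz(d,f(400,327),.131),"coil",onz(d,f(400,332),.139))
for n,p,z in [("cap",(402,162),.094),("caseFL",(309,234),.068),("caseFR",(494,234),.068),("caseRL",(308,103),.068),("caseRR",(496,104),.068)]: print(n,onz(d,f(*p),z).round(4))
E
sed -i 's/^M=R/M=R/' go.py
```

```text
post [0.60201432 0.01833163 0.131     ] coil [0.60221489 0.0184893  0.139     ]
cap [0.6806 0.0305 0.094 ]
caseFL [0.6302 0.0785 0.068 ]
caseFR [ 0.6493 -0.0324  0.068 ]
caseRL [0.7041 0.0883 0.068 ]
caseRR [ 0.7217 -0.017   0.068 ]
```

servo_tool(rows=[[-0.6,0.5,0,0,-0.017,0.006],[0,0,1.0,0,0,0],[0,0,1.5,0,0,0],[0,0,1,0,0,0]])

```text
t: 4.13
tool_pos: [0.608, 0.0174, 0.1516]
ee_rot: [3.129, 0.251, 0.026]
wrist_force: [-0.2, -0.3, -0.7]
gripper_width: 0.998
```

```bash
python3 go.py 0.602 0.0185 0.109 0.163
```

```text
t 4.13 p [0.608  0.0174 0.1516] q [ 0.07  0.62 -0.23  1.64  0.17  0.88 -1.63] F [-0.2 -0.3 -0.7] w 0.998
toolx yaw 0.1602 tool z [ 0.017 -0.001 -1.   ]
shift cm [-0.65 -0.22  4.25] norm 4.3 turn [ 0.004 -0.016 -0.003]
```

servo_tool(rows=[[-0.5,-0.1,1.2,0,-0.014,0],[-0.2,-0.1,1.2,0,-0.004,0],[0,0,1.2,0,0,0],[0,0,0.2,0,0,0],[0,0,0,0,0,0]])

```text
t: 4.55
tool_pos: [0.5989, 0.0178, 0.1085]
ee_rot: [3.128, 0.25, -0.01]
wrist_force: [-0.8, -0.1, -0.1]
gripper_width: 0.999
```

```bash
python3 go.py 0.602 0.0185 0.109 0.163
```

```text
t 4.55 p [0.5989 0.0178 0.1085] q [ 0.06  0.67 -0.21  1.69  0.19  0.81 -1.65] F [-0.8 -0.1 -0.1] w 0.999
toolx yaw 0.1595 tool z [-0.006 -0.005 -1.   ]
shift cm [ 0.32 -0.02 -0.06] norm 0.33 turn [ 0.003  0.007 -0.004]
```

servo_tool(rows=[[0.3,0,0,0.003,0.007,-0.004],[0,0,0,0,0,0],[0,0,0,0,0,0]])

```text
t: 4.8
tool_pos: [0.6024, 0.0186, 0.1086]
ee_rot: [-3.131, -0.258, -0.002]
wrist_force: [-0.6, 0.1, -0.7]
gripper_width: 1.0
```

servo_tool(rows=[[0,0,0,0,0,0],[0,0,0,0,0,0],[0,0,0,0,0,0],[0,0,0,0,0,0],[0,0,0,0,0,0],[0,0,0,0,0,0]], fingers=0.5, grip_force=20)

```text
t: 5.3
tool_pos: [0.6039, 0.0191, 0.1108]
ee_rot: [-3.13, -0.258, -0.009]
wrist_force: [0.5, -0.9, -1.3]
gripper_width: 0.668
```

```bash
python3 go.py 0.602 0.0185 0.109 0.163
```

```text
t 5.3 p [0.6039 0.0191 0.1108] q [ 0.07  0.67 -0.22  1.69  0.19  0.8  -1.64] F [ 0.5 -0.9 -1.3] w 0.668
toolx yaw 0.1643 tool z [ 0.006  0.001 -1.   ]
shift cm [-0.2   0.03  0.18] norm 0.27 turn [-0.    -0.006  0.001]
```

servo_tool(rows=[[0,0,0,0,0,0],[-0.1,0,-0.5,0,0,0],[0,0,-0.8,0,0,0],[0,0,-0.8,0,0,0]], fingers=0.4, grip_force=25)

```text
t: 5.63
tool_pos: [0.6018, 0.0197, 0.1303]
ee_rot: [-3.129, -0.259, -0.004]
wrist_force: [0.4, 0.5, -2.6]
gripper_width: 0.673
```

```bash
python3 go.py 0.602 0.0185 0.18 0.163
```

```text
t 5.63 p [0.6018 0.0197 0.1303] q [ 0.07  0.64 -0.23  1.67  0.18  0.85 -1.63] F [ 0.4  0.5 -2.6] w 0.673
toolx yaw 0.165 tool z [ 0.003  0.002 -1.   ]
shift cm [ 0.01  0.11 -4.97] norm 4.97 turn [-0.002 -0.003  0.002]
```

servo_tool(rows=[[0,0,-1,0,0,0],[0,0,-1.2,0,0,0],[0,0,-1.2,0,0,0],[0,0,-1.2,0,0,0],[0,0,-0.3,0,0,0]])

```text
t: 6.05
tool_pos: [0.5999, 0.0184, 0.1857]
ee_rot: [-3.131, -0.258, 0.001]
wrist_force: [0.4, 0.3, -2.5]
gripper_width: 0.675
```

```bash
python3 - <<'E'
from station import env
import cv2,numpy as np
for c in("wrist","side"):
    d=env.camera(c);np.savez(f"{c}3.npz",**d);a=d["frame"][:,:,::-1]
    if c=="side":a=a[120:240,180:340]
    cv2.imwrite(f"pics/{c}3.png",cv2.resize(a,(800,600),interpolation=2))
E
python3 go.py 0.498 -0.315 0.15 0.102
```

```text
t 6.15 p [0.5995 0.0183 0.1843] q [ 0.08  0.58 -0.24  1.62  0.16  0.97 -1.62] F [-0.4 -0.6 -2.4] w 0.675
toolx yaw 0.1646 tool z [-0.002  0.    -1.   ]
shift cm [-15.47  31.22   3.44] norm 35.01 turn [-0.     0.002  0.063]
```

View pics/wrist3.png

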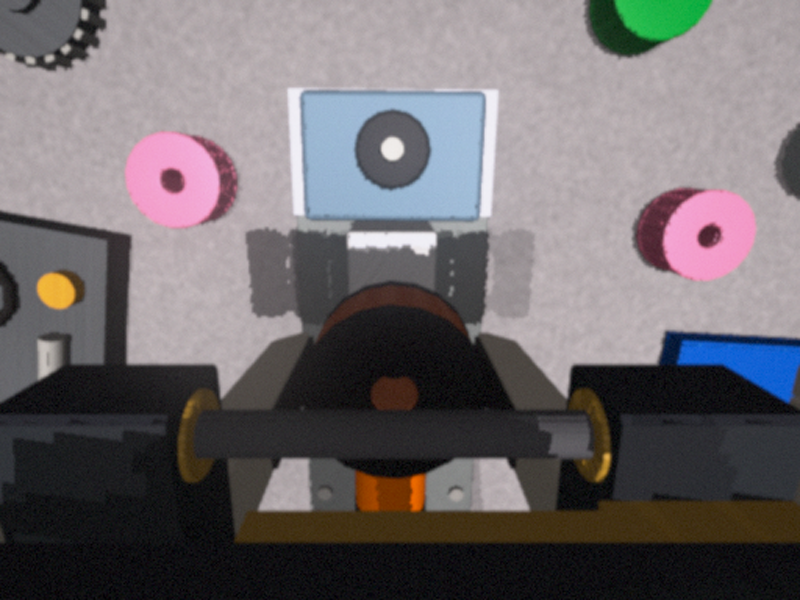

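View pics/side3.png

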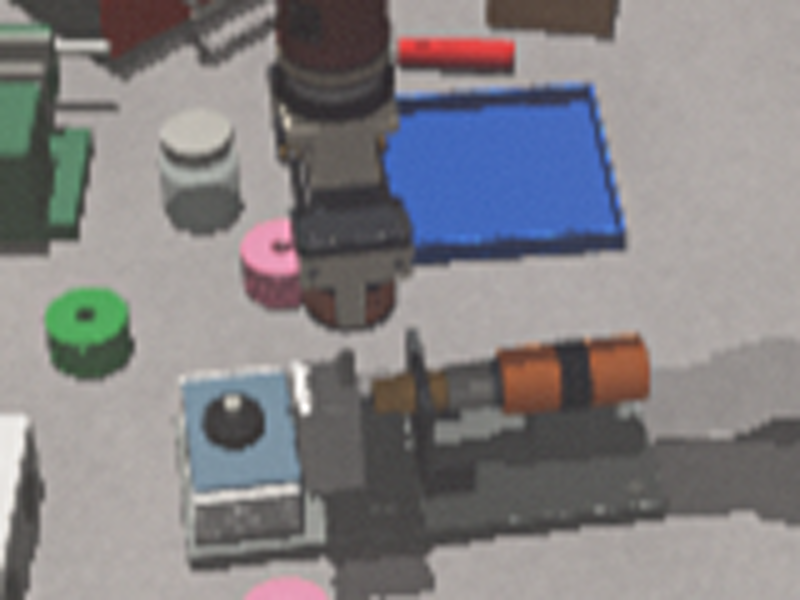

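servo_tool(rows=[[-0.6,1.2,0,0,0,0],[-1.2,2.4,0,0,0,0.006],[-1.4,2.9,0,0,0,0.006],[-1.4,2.9,0,0,0,0.006],[-1.4,2.9,0,0,0,0.006],[-1.4,2.9,0,0,0,0.006],[-1.4,2.9,0,0,0,0.006],[-1.4,2.9,0,0,0,0.006],[-1.4,2.9,0,0,0,0.006],[-1.0,2.4,0,0,0,0.006]])

```text
t: 6.98
tool_pos: [0.499, -0.2701, 0.1758]
ee_rot: [-3.129, -0.19, 0.035]
wrist_force: [0.8, -1.1, -2.4]
gripper_width: 0.671
```

```bash
python3 go.py 0.498 -0.315 0.09 0.102
```

```text
t 6.98 p [ 0.499  -0.2701  0.1758] q [ 0.6   0.55 -0.22  1.7   0.15  0.93 -1.13] F [ 0.8 -1.1 -2.4] w 0.671
toolx yaw 0.1211 tool z [-0.023  0.006 -1.   ]
shift cm [-0.45  4.52  8.55] norm 9.68 turn [-0.008  0.022  0.019]
```

servo_tool(rows=[[0,1.8,0.5,-0.004,0.01,0.01],[0,1.0,1.5,-0.004,0.012,0.008],[0,0.5,2.0,0,0,0],[0,0,2.0,0,0,0],[0,0,1.5,0,0,0],[0,0,0,0,0,0],[0,0,0,0,0,0]])

```text
t: 7.57
tool_pos: [0.4837, -0.3251, 0.0929]
ee_rot: [3.133, 0.115, -0.028]
wrist_force: [1.4, -0.0, -3.0]
gripper_width: 0.67
```

```bash
python3 go.py 0.498 -0.315 0.03 0.102
```

```text
t 7.57 p [ 0.4837 -0.3251  0.0929] q [ 0.66  0.67 -0.18  1.75  0.18  0.75 -1.12] F [ 1.4 -0.  -3. ] w 0.67
toolx yaw 0.0736 tool z [-0.018 -0.007 -1.   ]
shift cm [ 1.61 -0.94  6.26] norm 6.53 turn [ 0.006  0.018 -0.028]
```

servo_tool(rows=[[0.8,-0.5,0.8,0.003,0.009,-0.014],[0.7,-0.4,1.2,0.003,0.009,-0.014],[0,0,1.2,0,0,0],[0,0,1.0,0,0,0],[0,0,0.6,0,0,0],[0,0,0,0,0,0]])

```text
t: 8.07
tool_pos: [0.5018, -0.3144, 0.0453]
ee_rot: [3.135, 0.167, 0.013]
wrist_force: [0.6, 0.4, -1.8]
gripper_width: 0.672
```

```bash
python3 - <<'E'
from station import env
import cv2,numpy as np
for c in("scene","side"):
    d=env.camera(c);np.savez(f"{c}4.npz",**d);a=d["frame"][:,:,::-1]
    a=a[90:210,210:370] if c=="side" else a[190:310,100:260]
    cv2.imwrite(f"pics/{c}4.png",cv2.resize(a,(800,600),interpolation=2))
E
python3 go.py 0.498 -0.315 0.0165 0.102
```

```text
t 8.17 p [ 0.5024 -0.3149  0.0464] q [ 0.64  0.74 -0.18  1.77  0.2   0.64 -1.12] F [ 0.5 -0.4 -2.8] w 0.674
toolx yaw 0.1064 tool z [ 0.01  -0.002 -1.   ]
shift cm [-0.47 -0.05  2.98] norm 3.02 turn [ 0.003 -0.01   0.004]
```

View pics/scene4.png

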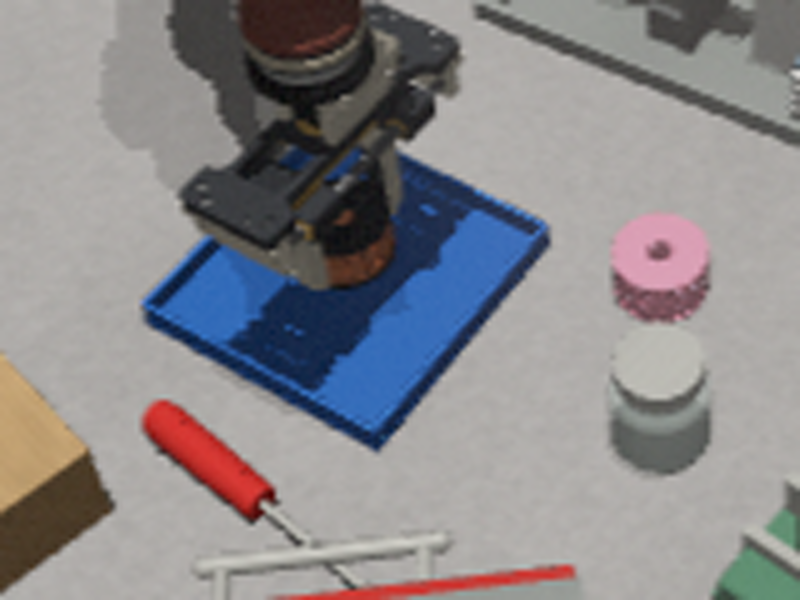

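View pics/side4.png

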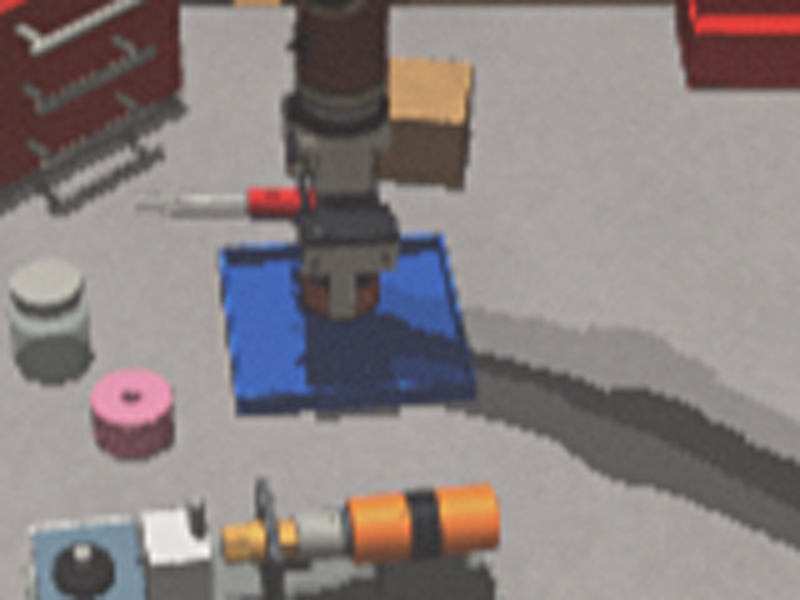

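Coil is over the middle of the tray in both views (scene crop (355,250), side crop (340,290)), fingers outside nothing. Correct the tilt and lower gently.

servo_tool(rows=[[-0.3,0,0.5,0.003,-0.01,0],[0,0,0.8,0,0,0],[0,0,0.7,0,0,0],[0,0,0.3,0,0,0],[0,0,0,0,0,0]])

```text
t: 8.58
tool_pos: [0.5007, -0.3166, 0.0234]
ee_rot: [3.134, 0.166, 0.004]
wrist_force: [0.1, 0.5, -2.9]
gripper_width: 0.671
```

```bash
python3 go.py 0.498 -0.315 0.0155 0.102
```

```text
t 8.58 p [ 0.5007 -0.3166  0.0234] q [ 0.63  0.78 -0.17  1.78  0.21  0.6  -1.13] F [ 0.1  0.5 -2.9] w 0.671
toolx yaw 0.1059 tool z [ 0.003 -0.003 -1.   ]
shift cm [-0.25 -0.19  0.79] norm 0.85 turn [ 0.003 -0.002  0.004]
```

servo_tool(rows=[[0,0,0.25,0.002,-0.002,0],[0,0,0.25,0,0,0],[0,0,0,0,0,0]])

```text
t: 8.83
tool_pos: [0.5006, -0.3166, 0.0176]
ee_rot: [3.136, 0.166, -0.0]
wrist_force: [-0.6, 0.2, -2.3]
gripper_width: 0.673
```

servo_tool(rows=[[0,0,0.2,0,0,0],[0,0,0,0,0,0]])

```text
t: 9.0
tool_pos: [0.5007, -0.3168, 0.0154]
ee_rot: [3.136, 0.166, 0.0]
wrist_force: [-0.7, -0.5, -1.8]
gripper_width: 0.673
```

```bash
python3 go.py 0.498 -0.315 0.0155 0.102
```

```text
t 9.0 p [ 0.5007 -0.3168  0.0154] q [ 0.63  0.79 -0.16  1.78  0.21  0.59 -1.13] F [-0.7 -0.5 -1.8] w 0.673
toolx yaw 0.1057 tool z [ 0.    -0.001 -1.   ]
shift cm [-0.25 -0.2  -0.01] norm 0.32 turn [0.001 0.    0.004]
```

servo_tool(rows=[[0,0,0.12,0,0,0],[0,0,0.05,0,0,0]])

```text
t: 9.17
tool_pos: [0.5009, -0.3169, 0.0139]
ee_rot: [3.136, 0.166, 0.001]
wrist_force: [0.4, 0.4, -2.5]
gripper_width: 0.672
```

servo_tool(rows=[[0,0,0.1,0,0,0],[0,0,0.0,0,0,0]])

```text
t: 9.33
tool_pos: [0.5012, -0.317, 0.0141]
ee_rot: [3.135, 0.166, 0.002]
wrist_force: [0.5, 0.8, -2.0]
gripper_width: 0.678
```

servo_tool(rows=[[0,0,0.15,0,0,0],[0,0,0.05,0,0,0]])

```text
t: 9.5
tool_pos: [0.5014, -0.3171, 0.0137]
ee_rot: [3.135, 0.166, 0.002]
wrist_force: [-1.7, 1.0, 0.3]
gripper_width: 0.674
```

servo_tool(rows=[[0,0,0.15,0,0,0],[0,0,0.0,0,0,0]])

```text
t: 9.67
tool_pos: [0.5016, -0.3172, 0.0141]
ee_rot: [3.134, 0.165, 0.003]
wrist_force: [0.6, 0.7, -2.8]
gripper_width: 0.673
```

servo_tool(rows=[[0,0,0.25,0,0,0]])

```text
t: 9.75
tool_pos: [0.5019, -0.3174, 0.0135]
ee_rot: [3.133, 0.165, 0.004]
wrist_force: [-7.2, 3.0, 27.3]
gripper_width: 0.671
```

servo_tool(rows=[[0,0,0.25,0,0,0]])

```text
t: 9.83
tool_pos: [0.5019, -0.3175, 0.0135]
ee_rot: [3.133, 0.165, 0.003]
wrist_force: [-6.8, 2.8, 21.9]
gripper_width: 0.672
```

servo_tool(rows=[[0,0,0,0,0,0],[0,0,0,0,0,0]])

```text
t: 10.0
tool_pos: [0.5025, -0.3177, 0.0146]
ee_rot: [3.131, 0.165, 0.006]
wrist_force: [0.7, 0.4, -2.0]
gripper_width: 0.672
```

servo_tool(rows=[[0,0,0,0,0,0],[0,0,0,0,0,0],[0,0,0,0,0,0],[0,0,0,0,0,0],[0,0,0,0,0,0],[0,0,-0.5,0,0,0],[0,0,-1,0,0,0]], fingers=1.0)

```text
t: 10.58
tool_pos: [0.502, -0.3174, 0.0269]
ee_rot: [3.133, 0.166, 0.002]
wrist_force: [-0.8, 0.8, 0.2]
gripper_width: 1.002
```

```bash
python3 go.py 0.5015 -0.317 0.2 0.11
```

```text
t 10.58 p [ 0.502  -0.3174  0.0269] q [ 0.63  0.77 -0.17  1.77  0.21  0.61 -1.13] F [-0.8  0.8  0.2] w 1.002
toolx yaw 0.1057 tool z [ 0.002 -0.004 -1.   ]
shift cm [ -0.03   0.02 -17.31] norm 17.31 turn [ 0.004 -0.001 -0.004]
```

Released with no force. Rise straight up.

servo_tool(rows=[[0,0,-1.5,0,0,0],[0,0,-2.5,0,0,0],[0,0,-3,0,0,0],[0,0,-3,0,0,0],[0,0,-3,0,0,0],[0,0,-3,0,0,0],[0,0,-2,0,0,0]])

```text
t: 11.17
tool_pos: [0.4995, -0.3152, 0.2169]
ee_rot: [3.137, 0.167, -0.005]
wrist_force: [0.3, 0.4, -0.4]
gripper_width: 1.0
```

```bash
python3 - <<'E'
from station import env
import cv2,numpy as np
for c in("scene","side","wrist"):
    d=env.camera(c);np.savez(f"{c}5.npz",**d);a=d["frame"][:,:,::-1]
    if c=="side":a=a[110:230,210:370] 
    if c=="scene": a=a[150:300,110:310]
    cv2.imwrite(f"pics/{c}5.png",cv2.resize(a,(800,600),interpolation=2))
E
python3 go.py 0.57 0.015 0.2 0.163
```

```text
t 11.32 p [ 0.4997 -0.3153  0.2156] q [ 0.67  0.53 -0.22  1.6   0.14  1.02 -1.06] F [-0.2  0.6 -0.3] w 1.0
toolx yaw 0.1064 tool z [-0.003 -0.001 -1.   ]
shift cm [ 10.51 -32.1    1.51] norm 33.81 turn [ 0.001  0.003 -0.057]
```

View pics/scene5.png

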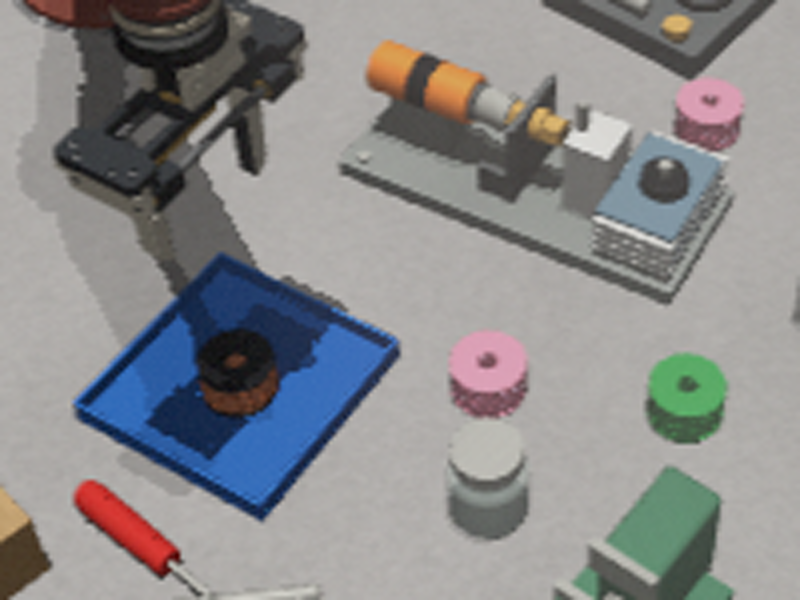

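View pics/side5.png

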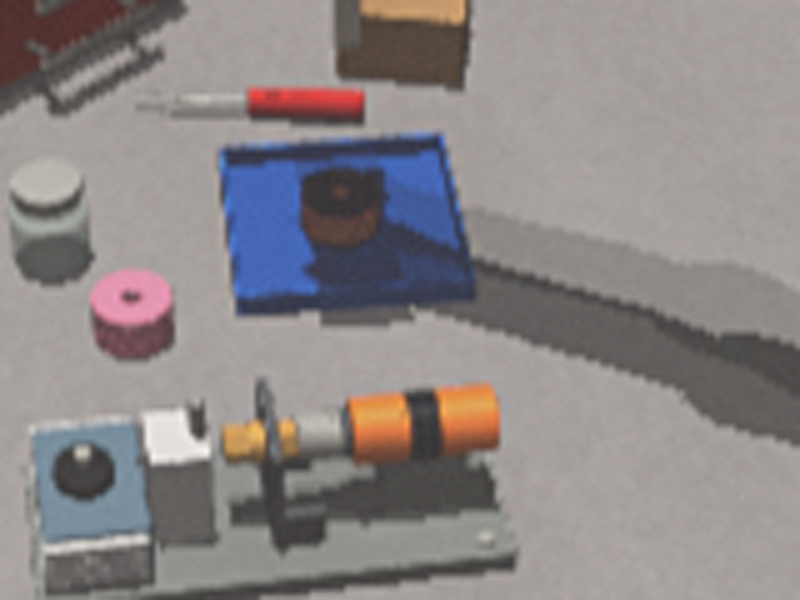

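View pics/wrist5.png

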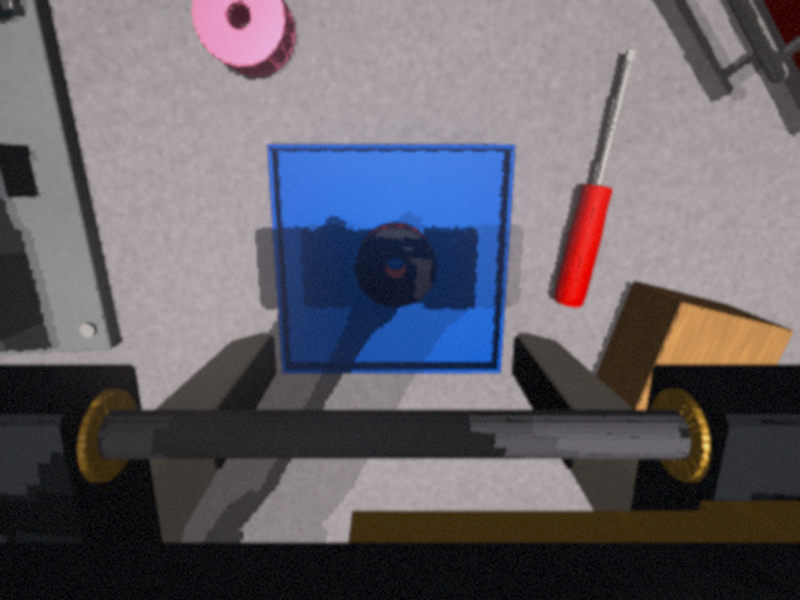

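```bash
python3 go.py 0.515 0.004 0.23 0.163
```

```text
t 11.32 p [ 0.4997 -0.3153  0.2156] q [ 0.67  0.53 -0.22  1.6   0.14  1.02 -1.06] F [-0.2  0.6 -0.3] w 1.0
toolx yaw 0.1064 tool z [-0.003 -0.001 -1.   ]
shift cm [  4.91 -31.59  -1.48] norm 32.0 turn [ 0.001  0.003 -0.057]
```

servo_tool(rows=[[0.5,-2,-0.3,0,0,-0.007],[0.5,-3.2,-0.2,0,0,-0.007],[0.5,-3.2,-0.2,0,0,-0.007],[0.5,-3.2,-0.2,0,0,-0.007],[0.5,-3.2,-0.2,0,0,-0.007],[0.5,-3.2,0,0,0,-0.007],[0.5,-3.2,0,0,0,-0.007],[0.5,-3.2,0,0,0,-0.007],[0.4,-3.2,0,0,0,0],[0.3,-2.5,0,0,0,0]])

```text
t: 12.15
tool_pos: [0.4952, -0.0072, 0.215]
ee_rot: [-3.133, -0.229, 0.045]
wrist_force: [0.7, 0.1, 0.8]
gripper_width: 1.003
```

servo_tool(rows=[[0,0,0,0,0,0],[0,0,0,0,0,0]])

```text
t: 12.32
tool_pos: [0.4925, 0.0009, 0.2132]
ee_rot: [-3.127, -0.25, 0.053]
wrist_force: [0.6, -0.1, 0.1]
gripper_width: 0.999
```

```bash
python3 - <<'E'
from station import env
import cv2,numpy as np
for c in("wrist",):
    d=env.camera(c);np.savez(f"{c}6.npz",**d);a=d["frame"][:,:,::-1]
    cv2.imwrite(f"pics/{c}6.png",cv2.resize(a,(800,600),interpolation=2))
    print([(x["conf"],x["extent"]) for x in env.cut_out("bolt_head",c)])
E
python3 go.py 0.5744 0.014 0.17 0.163
```

```text
[(0.96, [184.9, 0.8, 318.3, 263.3])]
t 12.42 p [ 4.928e-01 -1.000e-04  2.134e-01] q [ 0.17  0.41 -0.3   1.84  0.14  0.95 -1.6 ] F [ 0.3  0.5 -0.3] w 1.0
toolx yaw 0.1577 tool z [-0.034  0.002 -0.999]
shift cm [ 8.42 -0.08  4.06] norm 9.35 turn [-0.007  0.033 -0.005]
```

View pics/wrist6.png

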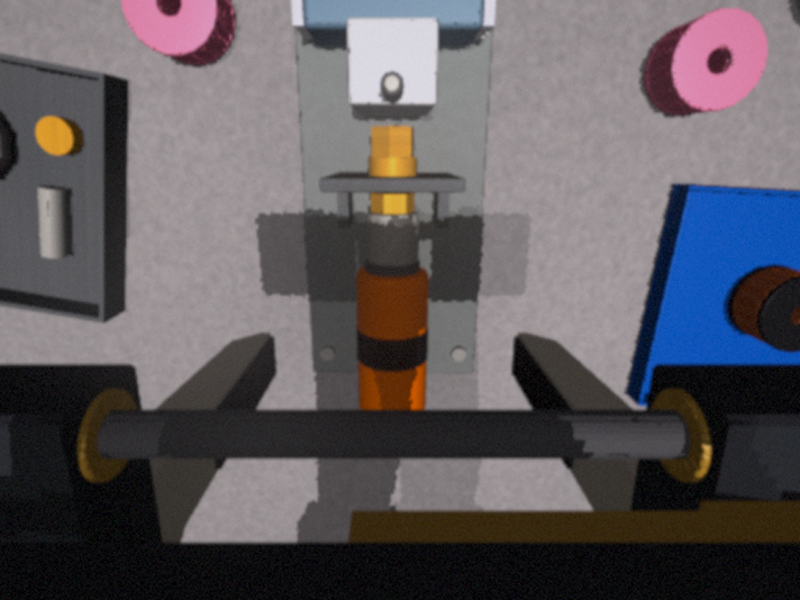

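```bash
python3 - <<'E'
from h import *
d=load("wrist",6); f=lambda u,v:(u/800*512,v/600*384)
y=.163;c=np.array([np.cos(y),np.sin(y)]);n=np.array([-c[1],c[0]])
ref=np.array([0.5744,0.014])
for nm,p,z in [("post x27",(391.5,83),.131),("headfront x9,y0",(391.5,126),.098),("headL",(371,140),.09),("headR",(412,140),.09),("flange x-9",(392,157),.1),("boss FL x20y25",(350,104),.101),("boss FR",(435,104),.101),("boss RL x64y25",(348,18),.101),("RR",(437,18),.101),("brL x-28?y42",(321,190),.108),("brR",(465,190),.108),("brfarL x-20",(333,175),.108),("brfarR",(455,175),.108),("runner",(392.5,270),.109)]:
    P=onz(d,f(*p),z);q=P[:2]-ref;print(nm,P.round(4),"mount",(q@c).round(4),(q@n).round(4))
E
```

```text
post x27 [0.6004 0.0181 0.131 ] mount 0.0264 -0.0002
headfront x9,y0 [0.5822 0.0155 0.098 ] mount 0.0079 0.0002
headL [0.5728 0.0266 0.09  ] mount 0.0004 0.0127
headR [0.5767 0.0022 0.09  ] mount 0.0004 -0.012
flange x-9 [0.5652 0.0124 0.1   ] mount -0.0094 -0.0
boss FL x20y25 [0.5899 0.0405 0.101 ] mount 0.0196 0.0237
boss FR [ 0.5976 -0.007   0.101 ] mount 0.0194 -0.0245
boss RL x64y25 [0.6325 0.0474 0.101 ] mount 0.0628 0.0235
RR [ 6.402e-01 -1.000e-04  1.010e-01] mount 0.0626 -0.0245
brL x-28?y42 [0.5404 0.0502 0.108 ] mount -0.0277 0.0413
brR [ 0.5539 -0.0324  0.108 ] mount -0.0278 -0.0425
brfarL x-20 [0.5499 0.0444 0.108 ] mount -0.0192 0.0339
brfarR [ 0.5612 -0.025   0.108 ] mount -0.0193 -0.0364
runner [0.5    0.0015 0.109 ] mount -0.0754 -0.0002
```

servo_tool(rows=[[2.0,0,0,-0.007,0.033,-0.005],[2.5,0,0,0,0,0],[2.2,0,0.5,0,0,0],[1.0,0,1.0,0,0,0],[0,0,1.5,0,0,0],[0,0,1.0,0,0,0],[0,0,0,0,0,0],[0,0,0,0,0,0]])

```text
t: 13.08
tool_pos: [0.5819, -0.002, 0.1689]
ee_rot: [3.126, 0.22, 0.023]
wrist_force: [-0.4, -0.2, -0.1]
gripper_width: 1.003
```

```bash
python3 go.py 0.576 0.0143 0.12 0.163
```

```text
t 13.08 p [ 0.5819 -0.002   0.1689] q [ 0.13  0.57 -0.26  1.7   0.19  0.89 -1.64] F [-0.4 -0.2 -0.1] w 1.003
toolx yaw 0.1406 tool z [ 0.015 -0.007 -1.   ]
shift cm [-0.42 -1.74  4.87] norm 5.19 turn [ 0.009 -0.014 -0.022]
```

servo_tool(rows=[[-0.3,-1.0,0,0.005,-0.008,-0.012],[-0.1,-0.7,0,0.004,-0.006,-0.01],[0,0,0,0,0,0],[0,0,0,0,0,0]])

```text
t: 13.42
tool_pos: [0.5766, 0.0139, 0.1702]
ee_rot: [3.131, 0.253, 0.004]
wrist_force: [-1.3, -0.9, -0.5]
gripper_width: 1.002
```

```bash
python3 go.py 0.576 0.0143 0.12 0.163
```

```text
t 13.42 p [0.5766 0.0139 0.1702] q [ 0.11  0.56 -0.27  1.7   0.18  0.9  -1.65] F [-1.3 -0.9 -0.5] w 1.002
toolx yaw 0.1613 tool z [ 0.002 -0.    -1.   ]
shift cm [-0.06 -0.05  5.02] norm 5.02 turn [ 0.    -0.002 -0.002]
```

Well aligned; descend gradually.

servo_tool(rows=[[0,0,1.0,0,0,0],[0,0,1.3,0,0,0],[0,0,1.3,0,0,0],[0,0,0.8,0,0,0],[0,0,0,0,0,0]])

```text
t: 13.83
tool_pos: [0.5781, 0.0147, 0.1256]
ee_rot: [3.131, 0.255, 0.014]
wrist_force: [-0.2, 0.3, 0.6]
gripper_width: 0.999
```

```bash
python3 go.py 0.576 0.0143 0.066 0.163
```

```text
t 13.83 p [0.5781 0.0147 0.1256] q [ 0.1   0.62 -0.26  1.75  0.21  0.79 -1.67] F [-0.2  0.3  0.6] w 0.999
toolx yaw 0.1627 tool z [ 0.009  0.    -1.   ]
shift cm [-0.27 -0.    5.96] norm 5.97 turn [ 0.001 -0.009 -0.   ]
```

servo_tool(rows=[[-0.2,0,1.0,0,-0.009,0],[0,0,1.3,0,0,0],[0,0,1.3,0,0,0],[0,0,0.8,0,0,0],[0,0,0,0,0,0]])

```text
t: 14.25
tool_pos: [0.577, 0.0141, 0.0793]
ee_rot: [3.129, 0.255, 0.001]
wrist_force: [-1.4, 0.4, 0.7]
gripper_width: 1.0
```

```bash
python3 go.py 0.576 0.0143 0.066 0.163
```

```text
t 14.25 p [0.577  0.0141 0.0793] q [ 0.08  0.68 -0.24  1.78  0.23  0.7  -1.69] F [-1.4  0.4  0.7] w 1.0
toolx yaw 0.1623 tool z [ 0.001 -0.002 -1.   ]
shift cm [-0.09 -0.03  1.33] norm 1.34 turn [ 0.002 -0.001 -0.001]
```

servo_tool(rows=[[0,0,0.8,0,0,0],[0,0,0.5,0,0,0],[0,0,0,0,0,0]])

```text
t: 14.5
tool_pos: [0.5777, 0.0142, 0.0657]
ee_rot: [3.129, 0.254, 0.003]
wrist_force: [0.0, 1.1, 0.2]
gripper_width: 0.999
```

```bash
python3 - <<'E'
from station import env
import cv2,numpy as np
for c in("wrist","scene","side"):
    d=env.camera(c);np.savez(f"{c}7.npz",**d);a=d["frame"][:,:,::-1]
    if c=="side":a=a[150:240,200:320]
    if c=="scene":a=a[140:230,190:310]
    cv2.imwrite(f"pics/{c}7.png",cv2.resize(a,(800,600),interpolation=2))
E
python3 go.py 0.576 0.0143 0.066 0.163
```

```text
t 14.65 p [0.5782 0.0142 0.0668] q [ 0.08  0.7  -0.23  1.79  0.24  0.67 -1.69] F [ 0.1  0.  -0.2] w 1.0
toolx yaw 0.1622 tool z [ 0.004 -0.002 -1.   ]
shift cm [-0.22 -0.05  0.07] norm 0.24 turn [ 0.002 -0.003 -0.001]
```

View pics/wrist7.png

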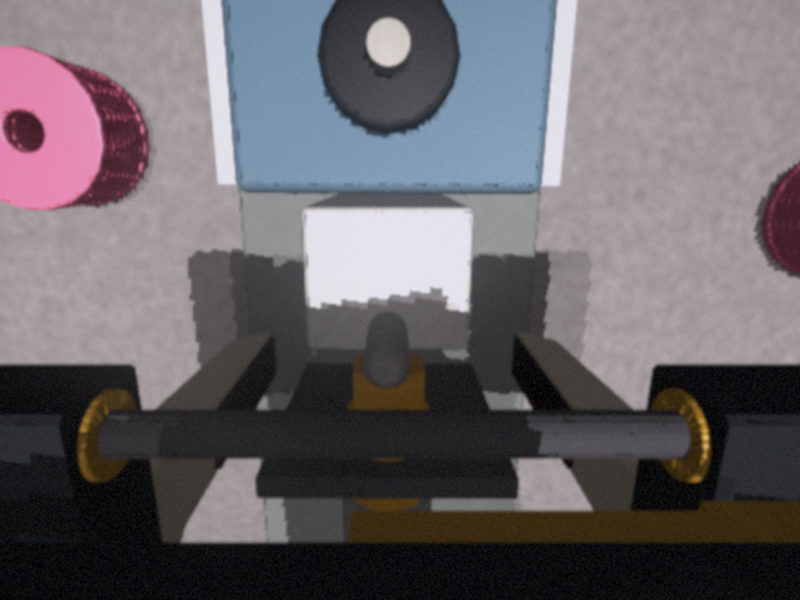

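View pics/scene7.png

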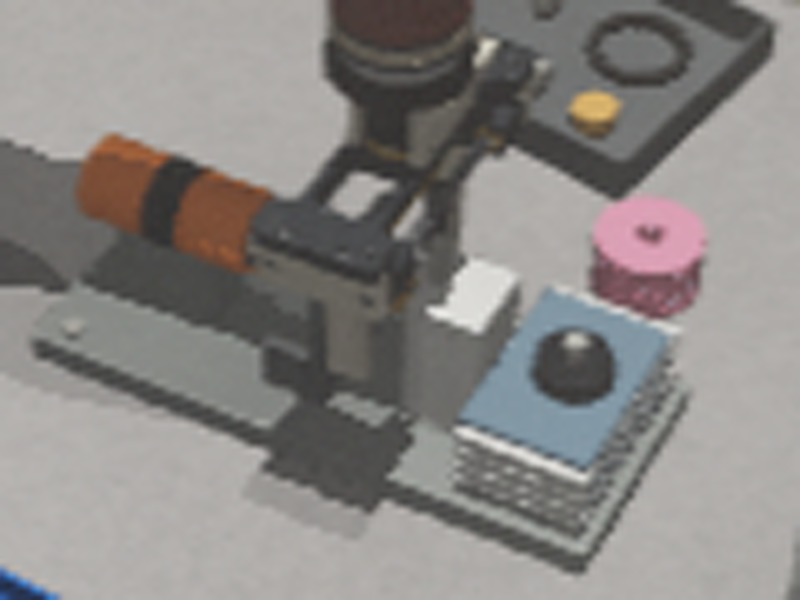

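View pics/side7.png

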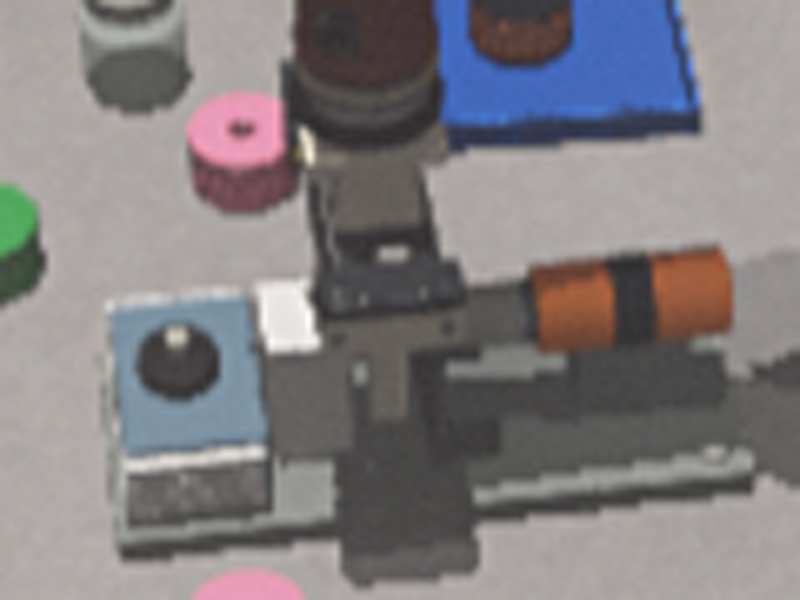

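servo_tool(rows=[[-0.15,-0.12,0,0.002,-0.003,-0.001],[0,0,0,0,0,0]])

```text
t: 14.82
tool_pos: [0.5771, 0.0153, 0.0676]
ee_rot: [3.131, 0.256, 0.003]
wrist_force: [-0.3, -0.3, -0.1]
gripper_width: 1.004
```

servo_tool(rows=[[0,0,0,0,0,0],[0,0,0,0,0,0],[0,0,0,0,0,0],[0,0,0,0,0,0],[0,0,0,0,0,0],[0,0,0,0,0,0],[0,0,0,0,0,0],[0,0,0,0,0,0],[0,0,0,0,0,0]], fingers=0, grip_force=45)

```text
t: 15.57
tool_pos: [0.5778, 0.0154, 0.0688]
ee_rot: [3.131, 0.256, 0.007]
wrist_force: [-0.3, -0.3, -0.4]
gripper_width: 0.409
```

```bash
python3 go.py 0.576 0.0155 0.066 0.163
```

```text
t 15.57 p [0.5778 0.0154 0.0688] q [ 0.08  0.7  -0.23  1.79  0.24  0.68 -1.69] F [-0.3 -0.3 -0.4] w 0.409
toolx yaw 0.1632 tool z [ 0.004  0.    -1.   ]
shift cm [-0.18 -0.04  0.28] norm 0.33 turn [ 0.    -0.004  0.   ]
```

servo_tool(rows=[[-0.12,0,0.28,0,-0.004,0],[0,0,0.05,0,0,0],[0,0,0.03,0,0,0],[0,0,0.03,0,0,0],[0,0,0.03,0,0,0]])

```text
t: 15.98
tool_pos: [0.5764, 0.0161, 0.0655]
ee_rot: [-3.131, -0.256, 0.0]
wrist_force: [-1.4, 0.1, 3.7]
gripper_width: 0.26
```

```bash
python3 go.py 0.576 0.0155 0.066 0.163
```

```text
t 15.98 p [0.5764 0.0161 0.0655] q [ 0.08  0.7  -0.23  1.79  0.24  0.67 -1.69] F [-1.4  0.1  3.7] w 0.26
toolx yaw 0.1632 tool z [-0.     0.001 -1.   ]
shift cm [-0.05  0.05 -0.05] norm 0.09 turn [-0.001  0.     0.   ]
```

servo_tool(rows=[[0,0,0,0,0,0],[0,0,0,0,0,0],[0,0,0,0,0,0]], fingers=0, grip_force=55)

```text
t: 16.23
tool_pos: [0.5764, 0.0161, 0.0655]
ee_rot: [-3.131, -0.256, -0.0]
wrist_force: [-0.6, 0.1, 2.1]
gripper_width: 0.262
```

```bash
python3 - <<'E'
from station import env
import cv2,numpy as np
def s():
    x=env.sense();print(round(float(x["t"]),2),x["tool_pos"].round(4),x["ee_rot"].round(3),x["wrist_force"].round(1),x["wrist_torque"].round(2),round(float(x["gripper_width"]),4))
for i in range(3):
    d=env.camera("wrist");cv2.imwrite(f"pics/hold{i}.png",cv2.resize(d["frame"][180:360,130:370,::-1],(800,600),interpolation=2));s()
E
```

```text
16.28 [0.5764 0.0161 0.0655] [-3.131 -0.256 -0.   ] [ 0.  -0.1  2.6] [0.18 0.22 0.03] 0.2553
16.33 [0.5764 0.0161 0.0655] [-3.131 -0.256 -0.   ] [-1.3 -0.5  1.4] [0.14 0.2  0.01] 0.2597
16.38 [0.5764 0.0161 0.0655] [-3.131 -0.256 -0.   ] [-0.9  0.1  2.4] [ 0.14  0.14 -0.01] 0.2611
```

servo_tool(rows=[[0,0,0,0,0,0],[0,0,0,0,0,0],[0,0,0,0,0,0],[0,0,0,0,0,0],[0,0,0,0,0,0],[0,0,0,0,0,0]])

```text
t: 16.88
tool_pos: [0.5764, 0.0161, 0.0655]
ee_rot: [-3.131, -0.256, -0.0]
wrist_force: [-0.7, -0.3, 2.8]
gripper_width: 0.259
```

```bash
python3 - <<'E'
from station import env
import cv2,numpy as np
x=env.sense();print(round(float(x["t"]),2),x["tool_pos"].round(4),x["ee_rot"].round(3),x["wrist_force"].round(1),x["wrist_torque"].round(2),round(float(x["gripper_width"]),4))
for c in("scene","side","wrist"):
    d=env.camera(c);a=d["frame"][:,:,::-1]
    if c=="wrist":a=a[180:360,130:370]
    cv2.imwrite(f"pics/{c}8.png",cv2.resize(a,(800,600),interpolation=2))
E
```

```text
16.88 [0.5764 0.0161 0.0655] [-3.131 -0.256 -0.   ] [-0.7 -0.3  2.8] [ 0.16  0.29 -0.01] 0.2586
```

View pics/hold0.png

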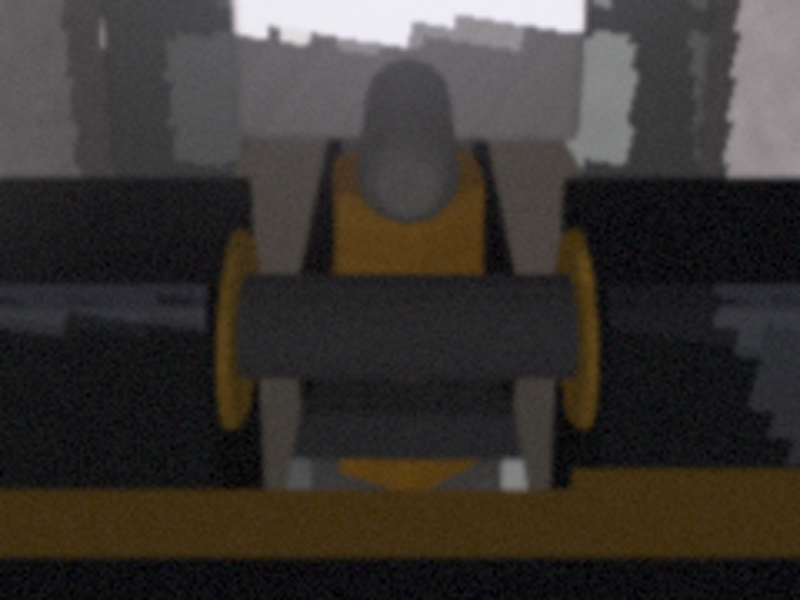

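View pics/wrist8.png

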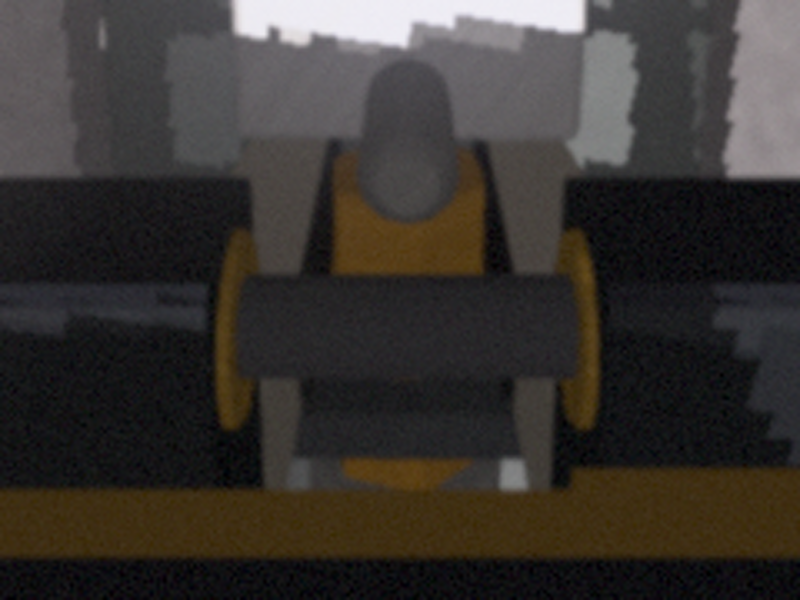

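View pics/scene8.png

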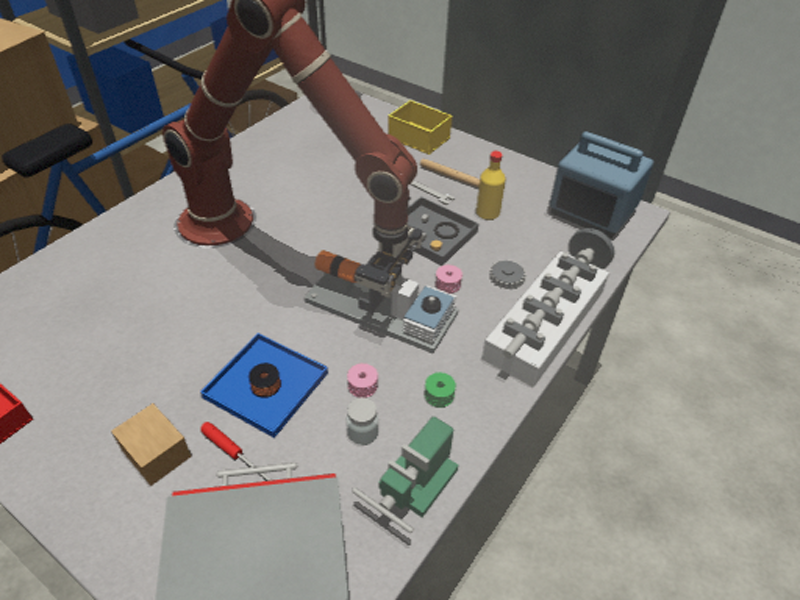

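```bash
python3 -c "
from station import env
x=env.sense();print(x['t'],x['gripper_width'],x['wrist_torque'].round(2));print(env.finish_job())"
```

```text
17.0333 0.259426694607787 [ 0.15  0.21 -0.01]
the job is handed in; nothing more can be done
None
```

I lifted the copper coil straight up off its post and set it down flat in the middle of the blue tray. I then pinched the brass bolt head from above with a 55 N grip and handed the job in at about 17 s, still holding it.

**Last checks:**
- **Coil:** The pictures show it upright near the centre of the tray, well clear of the rim. It was let go at rest. While lowering it I pressed it on the tray floor with about 27 N for one step, because the light contact was hard to see in the force noise.
- **Bolt:** The finger opening stayed at about 24 mm, which matches the head across its flats. The wrist showed a steady torque of about 0.15 N m about x, which matches the runner's drag. In two close-ups about 0.6 s apart the head looked unchanged, while the nut behind the bracket appeared to have kept turning.
- **Other things:** In the last scene picture the other things looked to be where they started. I checked this by eye only.

**Disagreement between cameras:** Early positions from the scene and side cameras differed by 5–15 mm. I used the wrist camera's close-up positions instead, which agreed with the mount's given dimensions to within 1–2 mm. A final offset of about 1.3 mm seen between the fingers and the bolt was corrected before closing.

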